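Load the vacuum desiccator

TASK

Put the sample jars away to dry: vent the vacuum desiccator by turning the tap on its lid fully open, then lift the lid off and set it on the wooden lid stand. Lower every sample jar on the mat gently into the desiccator and stand it upright on the plate inside (how deep that lies is unknown, so stop when you feel it; do not drop the jars or ram them down), then put the lid back on squarely with its tap still open, and finally turn the tap fully closed. Leave the bottle, the beaker and the green box alone, and put right any jar that is knocked aside on the way.

Things in the scene. Friction and masses are not known exactly. Their poses are not given: they have to be found in the camera images.
- desiccator: cream-coloured round opaque desiccator body, fixed; origin at the centre of its underside on the bench, z up. 130 mm high, 248 mm across; its mouth is 192 mm across (inner lip 8 mm thick), the chamber below is 228 mm across. A level white perforated plate inside, which the jars stand on, lies 84 to 100 mm below the rim: it differs from start to start, is hidden under the lid and is given nowhere
- rim (a point): centre of the desiccator's mouth, level with its rim, 130 mm above the bench
- lid_seat (a point): centre of the lid's underside face: the loose round aluminium lid (236 mm across, 12 mm thick, with the tap about 0.58 kg in all) rests on the rim with this point at the centre of the mouth. Below this face a tapered rubber plug (180 mm across, narrowing to 164 mm, 7 mm deep) centres the lid in the mouth, and the tap's catch reaches 16 mm below it. z points up out of the lid, x from the lid's centre to the tap
- lid_knob (a point): half-way up the grip of the black knob at the lid's centre: an upright round knob 30 mm across, from 12 to 60 mm above the lid's underside; this point is 36 mm above the underside, 24 mm above the lid's top face. Same axes as the lid
- tap (a joint): angle of the vent tap (rad): 0 closed (blue handle crosswise to the white hose nozzle, which points outward from the lid's centre), 1.57 fully open (handle in line with the nozzle, pointing at the lid's centre). It opens anticlockwise seen from above, has stops at both ends, stays where it is left and turns lightly (0.06 N m). While it is closed the lid is held down fast on the tap's side by a hidden catch that stands for the vacuum; it comes free beyond about 1.2
- tap_handle (a point): middle of the tap's blue handle, on the tap's axis, 75 mm from the lid's centre and 54 mm above the lid's underside; the handle is a flat upright bar 56 mm long (this point's y axis), 12 mm thick (its x axis) and 30 mm high; this point is 13 mm below its top and 17 mm above its lower edge. It turns with the tap; z up
- stand_top (a point): centre of the square wooden lid stand, fixed, level with its top, 30 mm above the bench: a frame of 25 mm wide rails, 250 mm outside and 200 mm inside, z up. The lid rests on the rails, its plug and catch in the opening
- mat: grey-blue flat mat, fixed, 220 mm (x) by 270 mm (y), 4 mm thick, on which the jars stand; origin at the centre of its underside
- jar1_mid (a point): capped amber glass sample jar with a white cap, an upright cylinder 54 mm across and 60 mm tall with a thick heavy base, 0.1 to 0.2 kg; this point is at its centre, 30 mm above its underside, z along its axis. None when this jar is absent
- jar2_mid (a point): capped amber glass sample jar with a white cap, an upright cylinder 54 mm across and 60 mm tall with a thick heavy base, 0.1 to 0.2 kg; this point is at its centre, 30 mm above its underside, z along its axis. None when this jar is absent
- jar3_mid (a point): capped amber glass sample jar with a white cap, an upright cylinder 54 mm across and 60 mm tall with a thick heavy base, 0.1 to 0.2 kg; this point is at its centre, 30 mm above its underside, z along its axis. None when this jar is absent
- jar4_mid (a point): capped amber glass sample jar with a white cap, an upright cylinder 54 mm across and 60 mm tall with a thick heavy base, 0.1 to 0.2 kg; this point is at its centre, 30 mm above its underside, z along its axis. None when this jar is absent
- jar1: the same jar as jar1_mid; origin at the centre of its underside
- jar2: the same jar as jar2_mid; origin at the centre of its underside
- jar3: the same jar as jar3_mid; origin at the centre of its underside
- jar4: the same jar as jar4_mid; origin at the centre of its underside
- lid: the lid as a body; origin the same as lid_seat
- reagent: bystander: amber bottle with a blue cap, 72 mm across, 150 mm tall; origin at the centre of its underside
- beaker: bystander: glass beaker, 76 mm across, 90 mm tall; origin at the centre of its underside
- tip_box: bystander: green box, 85 by 120 by 50 mm; origin at the centre of its underside
Not all that is in view belongs to the job. What is shaped like the jar3 but turquoise or yellow is not meant. What is shaped like the jar4 but purple is not meant.

How it is judged:
By the outcome, as a careful person would: the job done as asked, in the order asked, and still so for the second after the job is handed in, with the robot touching nothing.
Of jar1, jar2, jar3, jar4 only 2 to 4 are there at a start; the rules pass over those that are not, and their reading is None.
At some moment in a run one of jar1, jar2, jar3, jar4 may be knocked a few centimetres aside while the robot is not near it.
It also fails if it takes over 210 s, if anything falls off the work surface, if the arm or the gripper's body presses on something with over 40 N, if the wrist force passes 120 N, or if a joint passes its speed limit or range.

ROBOT

A 6-joint arm with a two-finger parallel gripper is mounted at the origin on the work surface. World frame = base frame: x ahead of the robot, y to its left, z up, the work surface at z = 0. Lengths are in m, angles in rad, forces in N, time in s.
With the tool pointing down it reaches from about 0.35 to 0.975 m from the base axis. Payload 4.9 kg.
Tool frame: the origin (TCP) lies at the very end of the fingers, on their centre line; the grasp point (between the pads) lies behind it (bot.pinch_z is the z of the grasp point in the tool frame, in m); z points along the fingers, x is the direction in which the jaws open and shut, and the axes are right-handed (so a half turn about z gives the same grasp; the last joint's range is limited). The gripper opens to 85 mm and grips with 20 to 120 N. Pads are 22 mm wide; open, the fingers measure 114 mm over their backs; the gripper's body (76 mm by 85 mm) begins 54 mm behind the grasp point. The pads swing forward as they close: fully open they stand 13 mm farther back than shut.
Start: joints at [-1.23, 0.053, 1.613, -0, 1.476, -0.119], TCP at [0.277, -0.56, 0.231] pointing down, gripper open.
Joint ranges: [-3.01, 3.01], [-1.01, 2.22], [0.06, 2.58], [-1.02, 4.17], [0.09, 2.62], [-3.14, 3.14]. Speed limits (rad/s): [2.57, 2.57, 3.14, 3.14, 3.14, 3.14].

INTERFACE

Orientations are given as a rotation vector (axis times angle).
In Python, from cell import bot gives the robot as it stands. Calls block until the motion is done:
- bot.move_ptp(position, orientation): joint-space move of the TCP to a pose.
- bot.move_linear(position, attitude=None, feed=0.15, until_force=None): straight line of the TCP; attitude=None keeps the orientation; feed is the mean speed in m/s. With until_force (N) it stops when the force on the tool has changed by that much, and returns True; else False.
- bot.set_joints(angles): joint-space move.
- bot.grip(opening, squeeze=None): opening from 0.0 (shut) to 1.0 (fully open); squeeze is the grip in N (None keeps the last); returns when the fingers have stopped.
- bot.dwell(seconds).
- bot.solve_ik(position, orientation): joint angles nearest the present ones, or None.
- bot.get_image(name): name is "scene" or "top" or "wrist"; returns a dict with "pixels" (400x640x3 uint8, red, green, blue), "vfov" (degrees; the focal length in pixels is half the picture's height over the tangent of half this angle, whatever the lens; pixels are square), "cx", "cy" (the principal point, pixels), "position" and "rotation" of the camera in the world. Camera axes: x right, y down, z forward; pixel columns grow to the right and rows downward; lengths in m; the calibration is good to about 2 mm. A picture is of the moment at which its call begins. There is no depth.
A pose or a line that the arm cannot do raises bot.MotionError and nothing moves.
- bot.close_job(): hands the job in, once; it reports no verdict.
Readings, each from a call of its own:
- bot.get_clock(): time.
- bot.get_q(): joint angles.
- bot.get_qd(): joint speeds.
- bot.get_joint_efforts(): joint torques, N m.
- bot.get_tool_pos(): TCP position.
- bot.get_tool_rot(): TCP orientation.
- bot.get_contact_force(): force on the tool from outside, world axes, zero at the start.
- bot.get_ft_torque(): the same for the moment, N m.
- bot.get_width(): opening from 0.0 (shut) to 1.0 (fully open).
Only numpy, scipy, OpenCV 4.12 (cv2) and the standard library are available. Lean on these libraries where they do the work, as an engineer would, in place of code of your own. Each camera call takes 0.05 s, during which the arm holds its last target.

## Working session

There is one attempt and no reset: what is moved stays moved. The work goes in short steps, each a Python script; the robot and the scene stay as the last script left them, time stands still between calls to the robot, and variables do not carry over. Pictures are saved under pics/ and viewed, and the job is handed in when it is done.

```bash
ls; mkdir -p pics
python3 - <<'E'
from cell import bot
import cv2
for n in ["scene","top","wrist"]:
    im=bot.get_image(n); cv2.imwrite(f"pics/a_{n}.png",im["pixels"][:,:,::-1])
    print(n,im["vfov"],im["cx"],im["cy"],im["position"],im["rotation"])
print(bot.pinch_z,bot.get_clock(),bot.get_tool_rot(),bot.get_width())
E
```

```text
pics
scene 46.974511478515915 316.55877327819013 197.82063096641025 [1.52248292 0.49928689 1.1552507 ] [-1.35345711 -2.18521473  0.90683098]
top 54.199369519898724 321.69056338314687 198.11180143579656 [0.38067907 0.05283103 1.28053955] [-2.10009535  2.12676046 -0.2012011 ]
wrist 60.98285645375263 320.84711706919626 194.11293711653698 [ 0.34030083 -0.52918582  0.3726296 ] [ 2.46248042 -1.52871843 -0.21678893]
-0.0187 0.15 [-2.66834378e+00  1.65620269e+00  1.95175087e-03] 0.9997058209885419
```

View pics/a_scene.png

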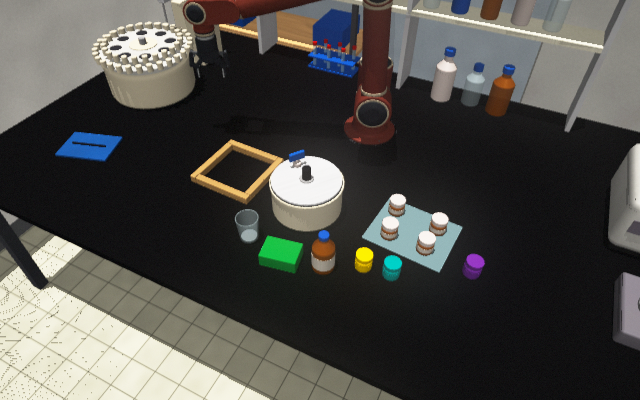

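View pics/a_top.png

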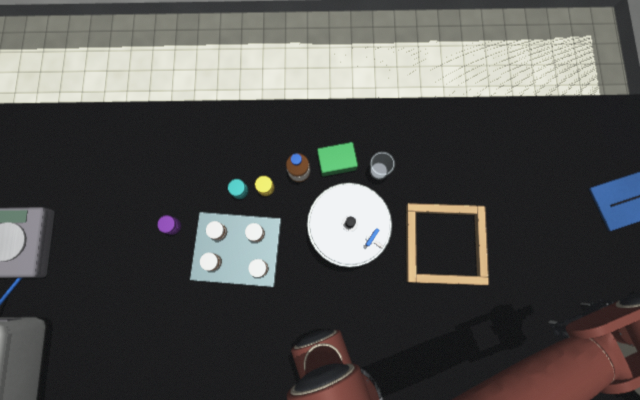

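View pics/a_wrist.png

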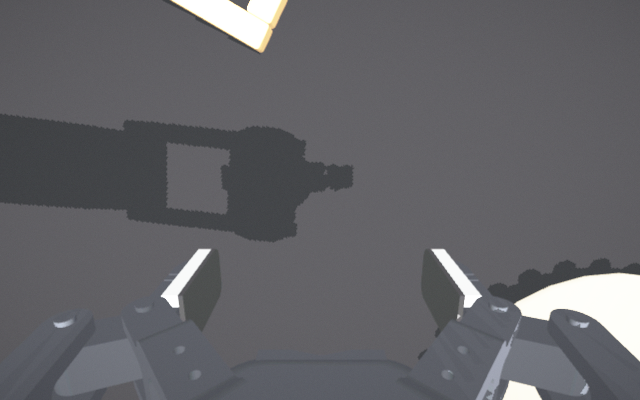

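Scene and top views agree. Four white-capped amber jars stand on the mat, at about (215,231), (254,232), (209,262) and (258,268) in the top view. The yellow (264,186), turquoise (237,188) and purple (168,225) ones stand off the mat, and are not meant. Next I measure everything in the top view.

```bash
cat > h.py <<'E'
from cell import bot
import numpy as np, cv2
from scipy.spatial.transform import Rotation as R
def f_of(im): return 200/np.tan(np.radians(im["vfov"])/2)
def ray(im,u,v):
    f=f_of(im); d=np.array([(u-im["cx"])/f,(v-im["cy"])/f,1.])
    return np.array(im["position"]), R.from_rotvec(im["rotation"]).as_matrix()@d
def toz(im,u,v,z):
    p,d=ray(im,u,v); return p+d*(z-p[2])/d[2]
def proj(im,P):
    c=R.from_rotvec(im["rotation"]).as_matrix().T@(np.array(P)-im["position"]); f=f_of(im)
    return np.array([im["cx"]+f*c[0]/c[2],im["cy"]+f*c[1]/c[2]])
def save(im,name,box=None,s=1):
    p=im["pixels"][:,:,::-1]
    if box: x0,y0,x1,y1=box; p=p[y0:y1,x0:x1]
    cv2.imwrite("pics/"+name,cv2.resize(p,None,fx=s,fy=s,interpolation=cv2.INTER_CUBIC))
def blobs(mask,amin=20):
    n,l,s,c=cv2.connectedComponentsWithStats(mask.astype(np.uint8),connectivity=8)
    return [(c[i],s[i],l==i) for i in range(1,n) if s[i][4]>=amin]
def hsv(im): return cv2.cvtColor(np.ascontiguousarray(im["pixels"]),cv2.COLOR_RGB2HSV).astype(int)
def down(yaw): # tool z down, jaw x-axis at world yaw
    x=np.array([np.cos(yaw),np.sin(yaw),0]); z=np.array([0,0,-1.]); y=np.cross(z,x)
    return R.from_matrix(np.column_stack([x,y,z])).as_rotvec()
def yaw_now():
    x=R.from_rotvec(bot.get_tool_rot()).as_matrix()[:,0]; return np.arctan2(x[1],x[0])
E
python3 - <<'E'
from h import *
im=bot.get_image("top"); H=hsv(im); h,s,v=H[...,0],H[...,1],H[...,2]
roi=np.zeros_like(h,bool); roi[120:300,150:500]=1
print("white"); 
for c,st,m in blobs(roi&(v>140)&(s<40),60): 
    ct,_=cv2.findContours(m.astype(np.uint8),0,2); print(c,st,"enc",cv2.minEnclosingCircle(ct[0]),toz(im,*c,.064)[:2])
print("blue")
for c,st,m in blobs(roi&(h>100)&(h<125)&(s>150)&(v>60),15): print(c,st,cv2.minAreaRect(np.argwhere(m)[:,::-1].astype(np.float32)),toz(im,*c,.197)[:2])
print("wood")
for c,st,m in blobs(roi&(h>8)&(h<25)&(s>60)&(v>120),100):
    r=cv2.minAreaRect(np.argwhere(m)[:,::-1].astype(np.float32)); print(c,st,r,toz(im,*r[0],.03), [toz(im,*q,.03)[:2].round(3) for q in cv2.boxPoints(r)])
print("dark on lid")
lid=np.zeros_like(h,bool); lid[195:255,320:380]=1
for c,st,m in blobs(lid&(v<70),10): print(c,st,toz(im,*c,.165))
save(im,"lidcrop.png",(300,170,400,280),6); save(im,"jarcrop.png",(150,150,300,300),4)
E
```

```text
white
[378.39655172 170.21264368] [371 163  16  15 174] enc ((378.5, 170.0), 8.077847480773926) [ 0.71405248 -0.12183006]
[348.59688614 224.28587507] [ 307  183   85   84 5331] enc ((349.05419921875, 224.43251037597656), 42.32334518432617) [ 0.5402957  -0.02163748]
[235.92171288 249.10356537] [ 190  212   90   75 5301] enc ((234.5, 248.5), 53.94915008544922) [0.46739154 0.32939817]
blue
[295.82666667 158.89333333] [292 154   9  11  75] ((296.0, 159.0), (10.0, 8.0), 90.0) [0.71482114 0.13399703]
[371.81395349 237.06976744] [367 230  11  15  43] ((371.8846130371094, 236.92306518554688), (2.4961509704589844, 17.19570541381836), 33.690067291259766) [ 0.48639884 -0.07683905]
wood
[447.15135834 244.64294955] [ 408  203   81   82 2319] ((448.0, 243.5), (81.0, 80.0), 90.0) [ 0.47920551 -0.33799597  0.03      ] [array([ 0.612, -0.218]), array([ 0.608, -0.477]), array([ 0.352, -0.453]), array([ 0.355, -0.204])]
dark on lid
[348.90697674 222.8372093 ] [345 218  10  10  43] [ 0.53121994 -0.01645072  0.165     ]
```

View crops.

View pics/lidcrop.png

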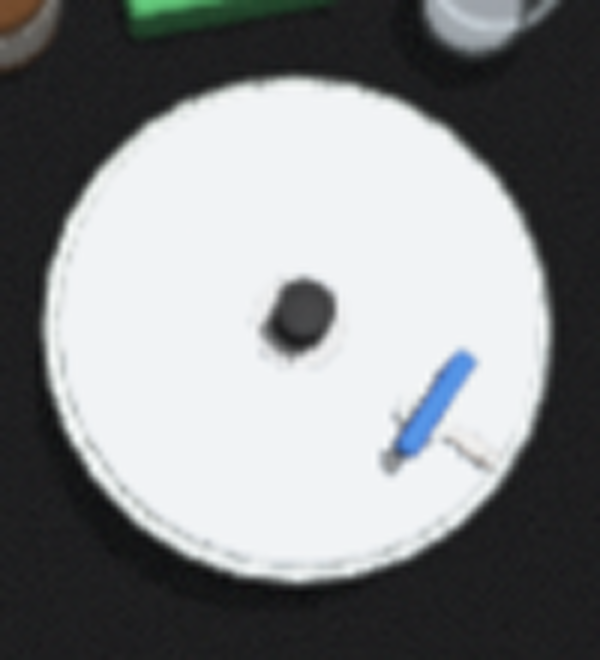

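View pics/jarcrop.png

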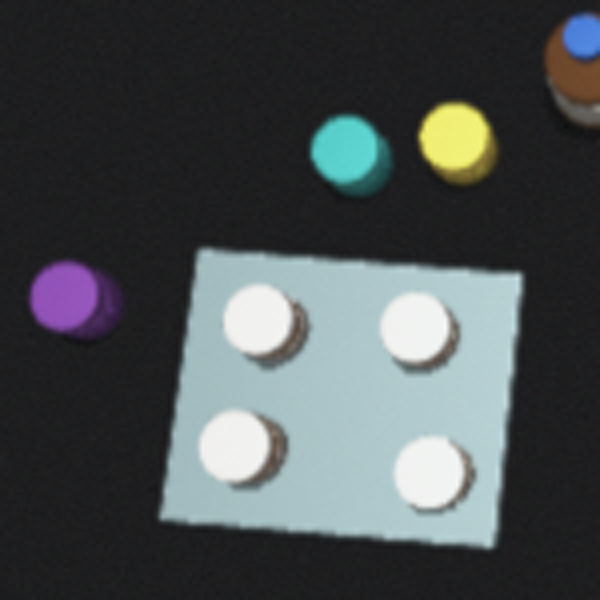

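Crop: the handle lies crosswise to the nozzle, so the tap is closed. The nozzle points outward to the lower right. I'll refine these with the wrist camera.

Run:
```python
from h import *
im=bot.get_image("top")
print("body c",toz(im,349.05,224.43,.133),"knobtop",toz(im,350.5,221.3,.19),"handle",toz(im,300+434/6-.5,170+403/6-.5,.197))
for q in [(215.2,230),(254,232),(208.8,261.3),(257.5,268)]: print(toz(im,*q,.064))
for y in np.radians([-150,-120,-90,-60,-30,0,30,60,90,120,150,180]):
    q=bot.solve_ik([.5,-.02,.40],down(y)); print(np.degrees(y),None if q is None else np.round(q,2))
c=np.array([.525,-.02]); 
bot.move_ptp([.45,-.03,.40],down(np.pi/2) if 0 else down(-np.pi/2))
im=bot.get_image("wrist"); save(im,"w1.png"); print(im["position"],im["rotation"],bot.get_clock())
```

```text
body c [ 0.53079703 -0.01874001  0.133     ] knobtop [ 0.53213846 -0.01948252  0.19      ] handle [ 0.48751404 -0.07693381  0.197     ]
[0.52768712 0.39631016 0.064     ]
[0.51985482 0.27445333 0.064     ]
[0.4310279  0.41201838 0.064     ]
[0.40889505 0.26120233 0.064     ]
-150.0 [-0.19 -0.29  1.65 -0.    1.78  2.43]
-119.99999999999999 [-0.19 -0.29  1.65 -0.    1.78  1.91]
-90.0 [-0.19 -0.29  1.65 -0.    1.78  1.38]
-59.99999999999999 [-0.19 -0.29  1.65  0.    1.78  0.86]
-29.999999999999996 [-0.19 -0.29  1.65 -0.    1.78  0.33]
0.0 [-0.19 -0.29  1.65 -0.    1.78 -0.19]
29.999999999999996 [-0.19 -0.29  1.65 -0.    1.78 -0.71]
59.99999999999999 [-0.19 -0.29  1.65  0.    1.78 -1.24]
90.0 [-0.19 -0.29  1.65 -0.    1.78 -1.76]
119.99999999999999 [-0.19 -0.29  1.65 -0.    1.78 -2.28]
150.0 [-0.19 -0.29  1.65 -0.    1.78 -2.81]
180.0 [-0.19 -0.29  1.65  0.    1.78  2.95]
[ 0.52042109 -0.03082603  0.54196122] [ 2.07057634 -2.07320548 -0.29147809] 2.3917
```

View pics/w1.png

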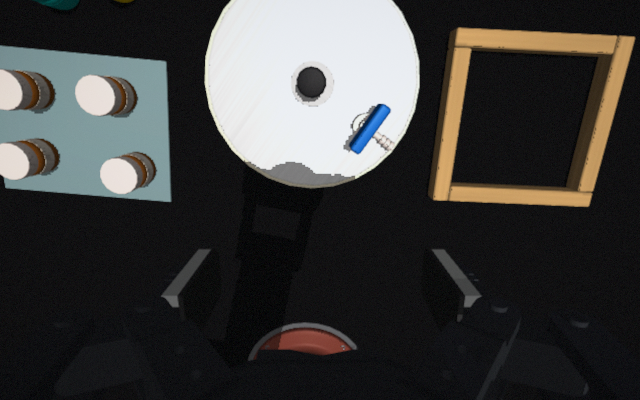

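The wrist view shows the knob at (311,82), the handle at (370,129), the stand right of the lid and the mat to its left. I'll measure with masks.

Run:
```python
from h import *
im=bot.get_image("wrist"); H=hsv(im); h,s,v=H[...,0],H[...,1],H[...,2]
for c,st,m in blobs((h>100)&(h<125)&(s>150)&(v>60),60):
    r=cv2.minAreaRect(np.argwhere(m)[:,::-1].astype(np.float32)); b=cv2.boxPoints(r)
    print("blue",c,st[4],r,toz(im,*r[0],.197)[:2]); P=[toz(im,*q,.197)[:2] for q in b]; print(np.round(P,4))
    e=[np.linalg.norm(P[1]-P[0]),np.linalg.norm(P[2]-P[1])];d=(P[1]-P[0]) if e[0]>e[1] else P[2]-P[1]; print(e,"handle angle",np.degrees(np.arctan2(d[1],d[0])))
roi=np.zeros_like(h,bool); roi[40:125,270:350]=1
for c,st,m in blobs(roi&(v<90),60): 
    r=cv2.minEnclosingCircle(np.argwhere(m)[:,::-1].astype(np.float32)); print("knob",c,st[4],r,toz(im,*r[0],.19)[:2])
roi[:]=0; roi[0:200,195:430]=1
for c,st,m in blobs(roi&(v>130)&(s<60),3000):
    ct,_=cv2.findContours(m.astype(np.uint8),cv2.RETR_EXTERNAL,cv2.CHAIN_APPROX_NONE); p=ct[0][:,0,:].astype(float)
    p=p[(p[:,1]>3)&(p[:,1]<150)]; 
    for z in (.142,.136,.13):
        W=np.array([toz(im,*q,z)[:2] for q in p]); A=np.c_[2*W,np.ones(len(W))]; x=np.linalg.lstsq(A,(W**2).sum(1),rcond=None)[0]; print("lid z",z,x[:2],"r",np.sqrt(x[2]+x[:2]@x[:2]))
for c,st,m in blobs((h>8)&(h<25)&(s>60)&(v>100)&(np.arange(640)[None]>420)&(np.arange(400)[:,None]<220),500):
    ct,hi=cv2.findContours(m.astype(np.uint8),cv2.RETR_CCOMP,cv2.CHAIN_APPROX_NONE)
    for k,cc in enumerate(ct):
        if len(cc)<100: continue
        b=cv2.approxPolyDP(cv2.convexHull(cc),12,True)[:,0]; print("wood",k,b.tolist()); print([toz(im,*q,.03)[:2].round(3).tolist() for q in b])
```

```text
blue [369.13179348 127.63994565] 736 ((368.99462890625, 127.63243103027344), (13.822035789489746, 55.4351806640625), 36.02737045288086) [ 0.49059145 -0.07899341]
[[ 0.4723 -0.0575]
 [ 0.5161 -0.0885]
 [ 0.5084 -0.0999]
 [ 0.4639 -0.069 ]]
[np.float64(0.053745449538759184), np.float64(0.013765032287680843)] handle angle -35.311204208516365
knob [310.69241379  82.27448276] 725 ((310.8406677246094, 82.43406677246094), 15.693405151367188) [ 0.53392457 -0.02103762]
lid z 0.142 [ 0.5339868  -0.02062334] r 0.11958306670744559
lid z 0.136 [ 0.53418995 -0.020469  ] r 0.12137718768825548
lid z 0.13 [ 0.53439311 -0.02031465] r 0.12317130866906373
wood 0 [[459, 27], [634, 37], [588, 206], [433, 199]]
[[0.612, -0.221], [0.599, -0.464], [0.353, -0.454], [0.365, -0.207]]
wood 1 [[471, 46], [614, 53], [577, 191], [450, 185]]
[[0.588, -0.24], [0.579, -0.442], [0.378, -0.431], [0.388, -0.232]]
```

Run:
```python
from h import *
a=np.radians(-125.8); p=[.490,-.080]
bot.grip(0.55)
bot.move_ptp([*p,.26],down(a))
im=bot.get_image("wrist"); save(im,"w2.png")
print(bot.move_linear([*p,.173],feed=.08,until_force=8), bot.get_tool_pos())
bot.grip(0,20); print("w",bot.get_width(),bot.get_contact_force())
```

```text
False [ 0.49047294 -0.08015205  0.17377473]
w 0.13603823076748078 [-1.8068583  -1.30145442  3.53547551]
```

View pics/w2.png

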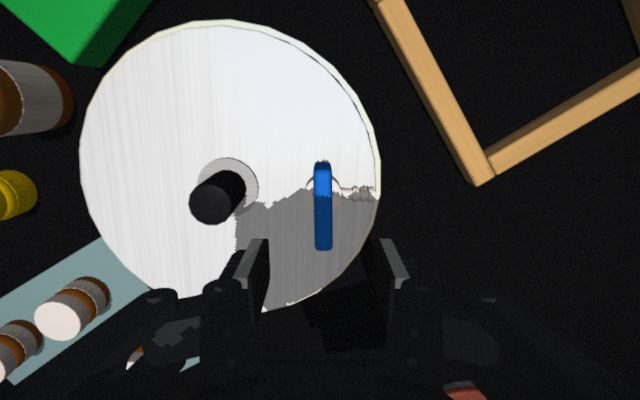

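The handle (323,205) is aligned between the jaws, and the grip width of 11.6 mm matches the 12 mm bar. Next I turn it open.

Run:
```python
from h import *
p=bot.get_tool_pos(); y0=yaw_now(); print(np.degrees(y0))
for d in (20,40,60,80,90,93):
    bot.move_ptp(p,down(y0+np.radians(d))); print(d,bot.get_contact_force().round(1),bot.get_ft_torque().round(2))
bot.grip(.5); bot.move_linear([p[0],p[1],.30],feed=.15)
c=np.array([.5335,-.0205])
bot.move_ptp([c[0]-.06,c[1],.36],down(-np.pi/2))
im=bot.get_image("wrist"); save(im,"w3.png"); H=hsv(im); h,s,v=H[...,0],H[...,1],H[...,2]
for cc,st,m in blobs((h>100)&(h<125)&(s>150)&(v>60)&(np.arange(640)[None]>250),60):
    r=cv2.minAreaRect(np.argwhere(m)[:,::-1].astype(np.float32)); b=cv2.boxPoints(r); P=[toz(im,*q,.197)[:2] for q in b]
    e=[np.linalg.norm(P[1]-P[0]),np.linalg.norm(P[2]-P[1])];d=(P[1]-P[0]) if e[0]>e[1] else P[2]-P[1]; print(r[0],toz(im,*r[0],.197),e,"ang",np.degrees(np.arctan2(d[1],d[0])))
roi=np.zeros_like(h,bool); roi[40:170,250:370]=1
for c,st,m in blobs(roi&(v<90),60): 
    r=cv2.minEnclosingCircle(np.argwhere(m)[:,::-1].astype(np.float32)); print("knob",c,st[4],r,toz(im,*r[0],.19)[:2])
```

```text
-125.79996244301849
20 [0.4 1.6 0.8] [ 0.3  -0.04  0.04]
40 [1.6 4.7 0.8] [ 0.69 -0.21  0.09]
60 [2.2 5.9 1.7] [ 0.8  -0.19  0.05]
80 [0.6 3.8 1.3] [ 0.76 -0.04  0.07]
90 [0.8 0.7 0.3] [ 0.11 -0.18 -0.  ]
93 [ 1.5 -2.1 -0.1] [-0.28 -0.34  0.05]
(387.1538391113281, 156.76922607421875) [ 0.49135558 -0.08065073  0.197     ] [np.float64(0.011152475737345435), np.float64(0.05847942614097723)] ang -122.80410325213815
knob [319.17535545 111.89810427] 844 ((319.2557678222656, 111.99504852294922), 16.787235260009766) [ 0.53039555 -0.01930658]
```

View pics/w3.png

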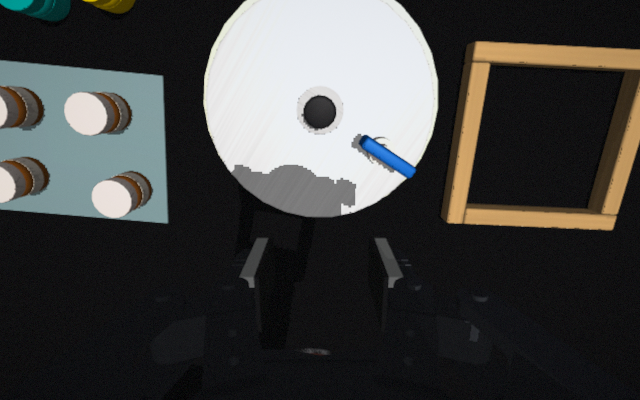

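Handle is in line with the nozzle (turned about 92° in the images), so the tap is fully open. Next: grip the knob and lift the lid.

Run:
```python
from h import *
import json
y=np.radians(-34); c=[.532,-.020]
bot.grip(.8)
bot.move_ptp([*c,.26],down(y))
print(bot.move_linear([*c,.150],feed=.1,until_force=8))
print(bot.get_contact_force().round(1))
bot.grip(0,80); print("w",bot.get_width()*85,bot.get_contact_force().round(1))
p=bot.get_tool_pos(); json.dump([p.tolist(),float(yaw_now())],open("lidpose.json","w")); print(p)
print("lift",bot.move_linear([p[0],p[1],p[2]+.02],feed=.04,until_force=25),bot.get_contact_force().round(1),bot.get_ft_torque().round(2),bot.get_tool_pos())
im=bot.get_image("scene"); save(im,"s2.png",(160,100,480,300),2.5)
print(bot.get_clock())
```

```text
False
[-0.2  0.4  0.3]
w 28.650933271774534 [-4.1  1.4  4.5]
[ 0.53191462 -0.01968912  0.15084566]
lift False [ 1.4  0.1 -6.2] [ 0.03 -0.01 -0.01] [ 0.53183784 -0.01973178  0.17072578]
13.675
```

View pics/s2.png

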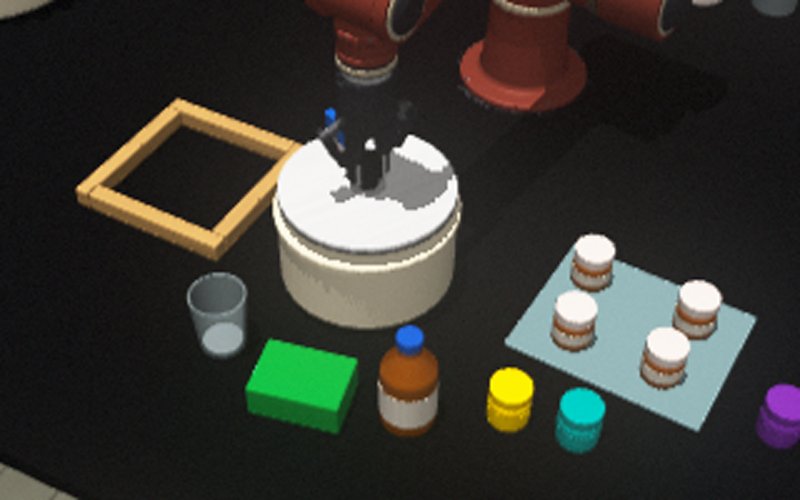

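The lid is free, level and carried (6.2 N, about its weight). Next it goes to the stand.

Run:
```python
from h import *
import json
p,y=json.load(open("lidpose.json")); s=[.482,-.337]
cur=bot.get_tool_pos()
bot.move_linear([cur[0],cur[1],.25],feed=.15)
bot.move_linear([*s,.25],feed=.25)
z=p[2]-.10
bot.move_linear([*s,z+.012],feed=.12); print(bot.get_contact_force().round(1))
print(bot.move_linear([*s,z-.006],feed=.025,until_force=4),bot.get_tool_pos(),z,bot.get_contact_force().round(1))
im=bot.get_image("scene"); save(im,"s3.png",(160,100,480,300),2.5)
q=bot.get_tool_pos(); json.dump([q.tolist(),float(yaw_now())],open("standpose.json","w"))
bot.grip(.8); bot.move_linear([*s,.25],feed=.2)
im=bot.get_image("wrist"); save(im,"w4.png"); print(bot.get_clock())
```

```text
[ 0.2  1.1 -5.2]
True [ 0.48212369 -0.33707842  0.05087609] 0.05084566326970094 [ 1.  -2.3  4.7]
19.7333
```

View pics/s3.png

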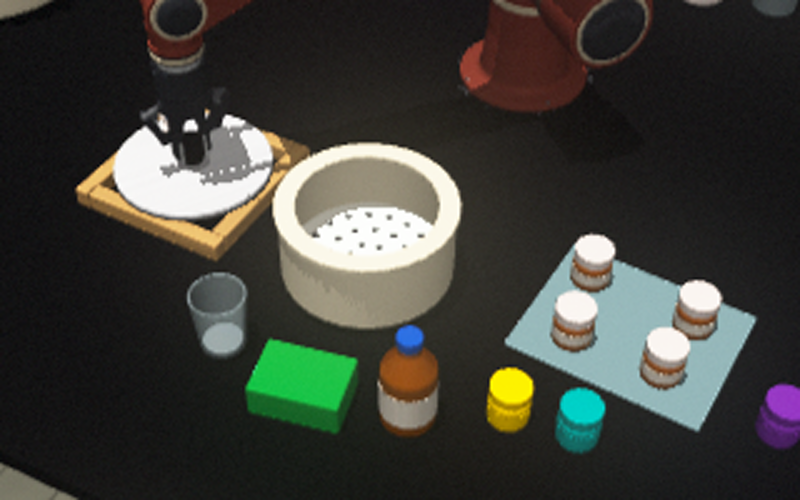

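View pics/w4.png

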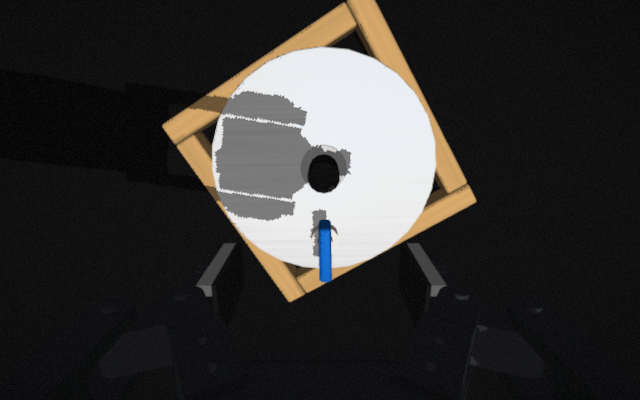

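The lid lies centred on the stand (knob at (323,172)) and touched at the expected height. Next I measure the open mouth and the jars.

```bash
cat >> h.py <<'E'
def jars(im,z=.064,verbose=True):
    "white caps: mask inside image; returns world xy at cap-top height z"
    H=hsv(im); h,s,v=H[...,0],H[...,1],H[...,2]
    out=[]
    k=(v>150)&(s<35)
    k=cv2.morphologyEx(k.astype(np.uint8),cv2.MORPH_OPEN,np.ones((5,5)))
    for c,st,m in blobs(k,300):
        ct,_=cv2.findContours(m.astype(np.uint8),cv2.RETR_EXTERNAL,cv2.CHAIN_APPROX_NONE)
        W=np.array([toz(im,*q,z)[:2] for q in ct[0][:,0]]).astype(np.float32)
        (x,y),r=cv2.minEnclosingCircle(W)
        out.append((x,y,r)); 
        if verbose: print("cap px",c.round(0),"xy %.4f %.4f r %.4f area"%(x,y,r),st[4])
    return out
E
python3 - <<'E'
from h import *
bot.move_ptp([.455,-.02,.38],down(-np.pi/2)); im=bot.get_image("wrist"); save(im,"w5.png")
bot.move_ptp([.40,.335,.36],down(-np.pi/2)); im=bot.get_image("wrist"); save(im,"w6.png"); jars(im)
print(bot.get_clock())
E
```

```text
cap px [597.  68.] xy 0.4898 -0.0106 r 0.1116 area 10706
cap px [266.  45.] xy 0.5303 0.3988 r 0.0274 area 1735
cap px [370.  51.] xy 0.5230 0.2752 r 0.0277 area 1730
cap px [258. 128.] xy 0.4325 0.4132 r 0.0272 area 1439
cap px [377. 145.] xy 0.4108 0.2621 r 0.0276 area 1386
22.5333
```

View pics/w5.png

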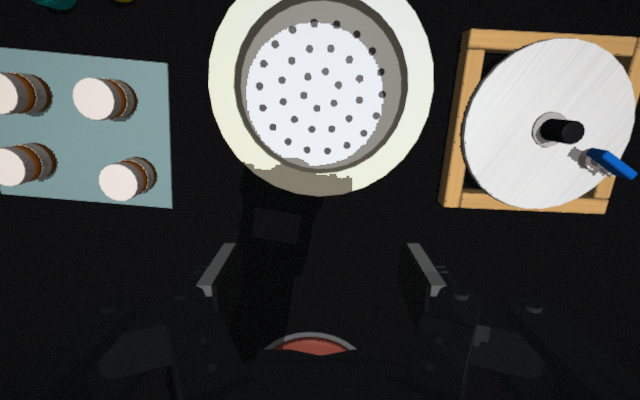

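View pics/w6.png

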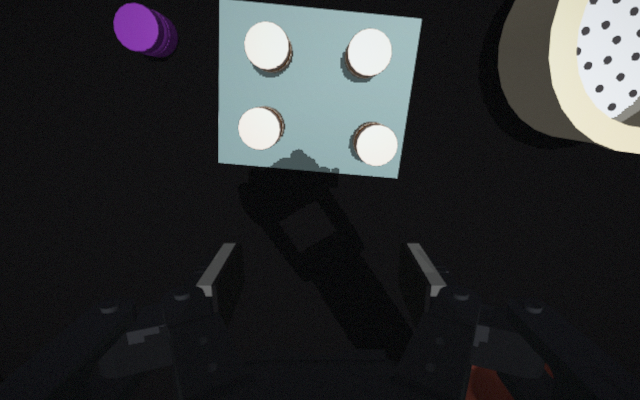

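The caps measure 54–55 mm across and lie on the mat. They agree with the top view within 3 mm. First jar: the nearest one, at px (377,145) in the last picture.

```bash
cat >> h.py <<'E'
C=np.array([.532,-.0197]); OFF=.032
def look():
    bot.move_ptp([.40,.335,.36],down(-np.pi/2)); im=bot.get_image("wrist")
    J=[j for j in jars(im) if j[1]>.15 and abs(j[2]-.0273)<.003]; return im,J
def pick(xy,yaw=-np.pi/4):
    bot.grip(.85); bot.move_ptp([*xy,.16],down(yaw))
    t=bot.move_linear([*xy,.004+OFF],feed=.1,until_force=6); print("down hit",t,bot.get_tool_pos().round(4))
    if t: return False
    bot.grip(0,40); w=bot.get_width()*85; print("w",w,bot.get_contact_force().round(1))
    bot.move_linear([*xy,.22],feed=.15); print("carry",bot.get_contact_force().round(1),bot.get_width()*85)
    return w>45
def place(phi,yaw,r=.044):
    xy=C+r*np.array([np.cos(phi),np.sin(phi)])
    bot.move_ptp([*xy,.22],down(yaw)); 
    bot.move_linear([*xy,.052+OFF],feed=.1); f0=bot.get_contact_force()
    t=bot.move_linear([*xy,.022+OFF],feed=.015,until_force=2.5)
    print("touch",t,"bottom z",bot.get_tool_pos()[2]-OFF,f0.round(1),bot.get_contact_force().round(1))
    return t,xy
def release(xy):
    bot.grip(.73); bot.dwell(.2); bot.move_linear([*xy,.22],feed=.12); print("t",bot.get_clock())
E
python3 - <<'E'
from h import *
ok=pick([.410,.2615]); print(ok)
im=bot.get_image("scene"); save(im,"s4.png",(240,100,560,300),2.5)
if ok:
    t,xy=place(np.radians(225),np.radians(45))
    save(bot.get_image("scene"),"s5.png",(240,100,560,300),2.5)
    print(bot.get_clock())
E
```

```text
down hit False [0.4107 0.2618 0.0368]
w 52.81427987925887 [-1.1  0.1  4.8]
carry [-0.1 -0.2 -2. ] 52.94321921329636
True
touch True bottom z 0.05011620801019248 [ 0.4  0.1 -2.2] [0.2 0.6 4.9]
30.7833
```

View pics/s4.png

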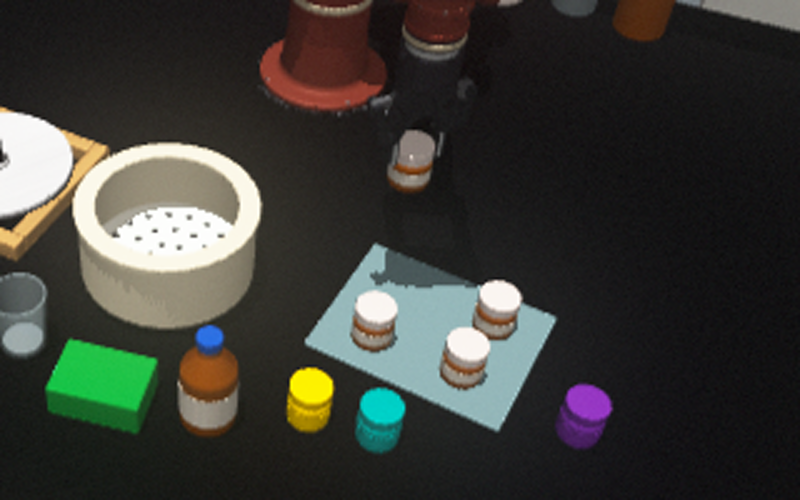

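View pics/s5.png

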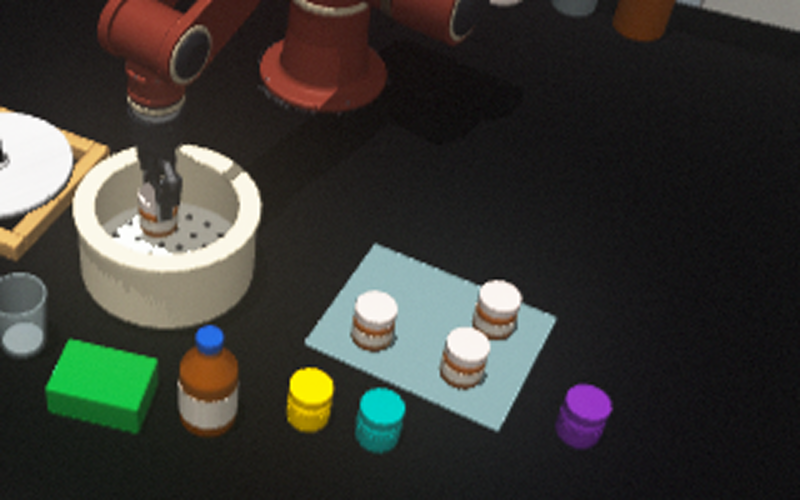

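Contact came at 50 mm above the bench, but the plate can lie at most at 46 mm. So either the jar slid in the grip or something else touched. I'll check the moment before letting go: a touch out at the rim would show as about 0.3 N m.

Run:
```python
from h import *
p=bot.get_tool_pos(); T1,F1=bot.get_ft_torque(),bot.get_contact_force()
bot.move_linear([p[0],p[1],p[2]+.006],feed=.03); T0,F0=bot.get_ft_torque(),bot.get_contact_force()
print("dF",(F1-F0).round(2),"dT",(T1-T0).round(3),p)
# shift inward 8 mm and feel again
d=(C-p[:2]); d/=np.linalg.norm(d); q=p[:2]+.008*d
bot.move_linear([*q,p[2]+.006],feed=.05); F0=bot.get_contact_force();T0=bot.get_ft_torque()
t=bot.move_linear([*q,.022+OFF],feed=.015,until_force=2.5); F1=bot.get_contact_force();T1=bot.get_ft_torque()
print(t,bot.get_tool_pos()[2]-OFF,(F1-F0).round(2),(T1-T0).round(3))
save(bot.get_image("wrist"),"w7.png"); save(bot.get_image("scene"),"s6.png",(270,140,350,230),6); save(bot.get_image("top"),"t6.png",(300,170,400,280),5)
```

```text
dF [0.99 1.04 8.12] dT [-0.129  0.134  0.073] [ 0.50094593 -0.05092585  0.08208815]
True 0.04112400450760274 [ 4.81 -0.18  0.57] [ 0.103 -0.451  0.075]
```

View pics/w7.png

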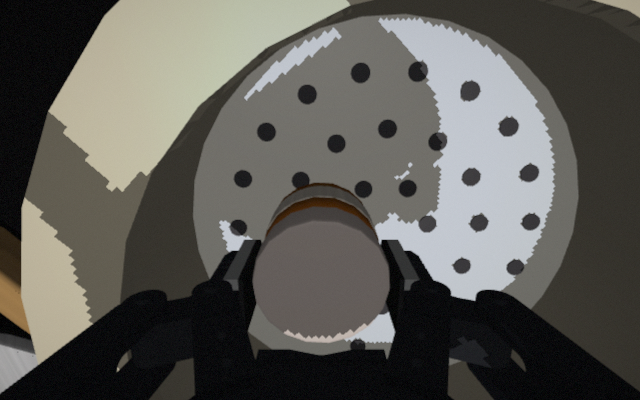

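View pics/s6.png

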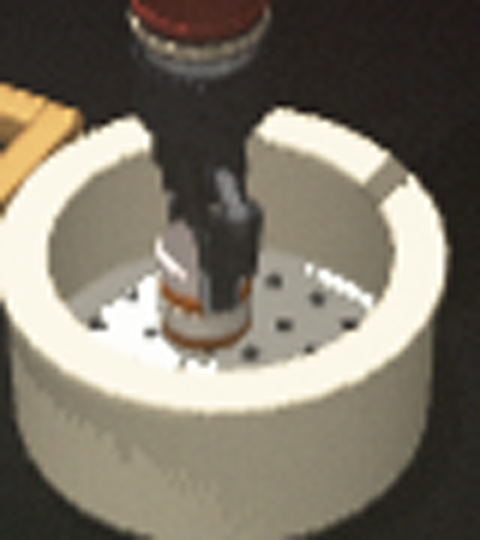

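The moment shows it was the outer finger linkage on the rim, not the jar on the plate. The linkage flares wider than the fingers, as the wrist view shows at (160,300) and (480,300). I'll turn the jaws tangential, where the linkage clears the mouth, and feel again.

Run:
```python
from h import *
p=bot.get_tool_pos()
bot.move_linear([p[0],p[1],.15],feed=.1)
t,xy=place(np.radians(225),np.radians(-45),r=.046)
T=bot.get_ft_torque(); print(T.round(3), bot.get_width()*85)
save(bot.get_image("scene"),"s7.png",(270,140,350,230),6);save(bot.get_image("wrist"),"w8.png");print(bot.get_clock())
```

```text
touch True bottom z 0.03138295175813113 [ 0.3  0.2 -2.1] [-1.1 -0.6  4. ]
[-0.06   0.045 -0.053] 52.11732855741862
38.0
```

View pics/w8.png

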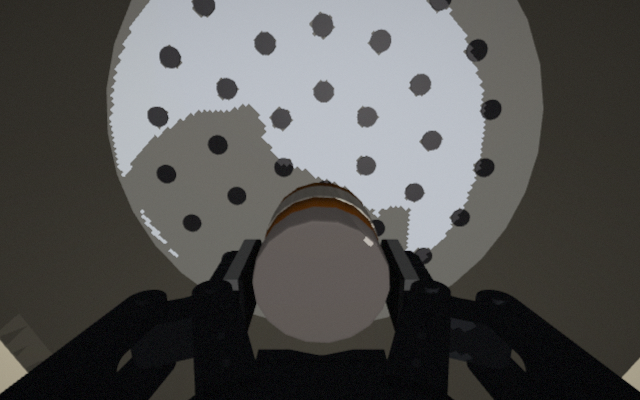

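View pics/s7.png

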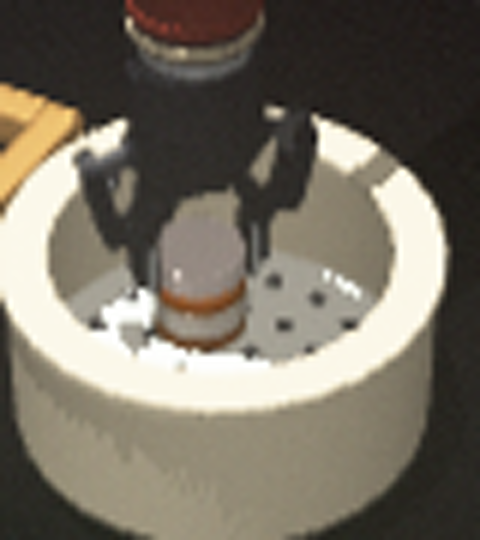

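Contact is now at z = 31.4 mm, within range. Before releasing, I'll check the plate height by casting the plate's holes from two wrist views.

```bash
cat >> h.py <<'E'
def holes(im):
    g=cv2.cvtColor(np.ascontiguousarray(im["pixels"]),cv2.COLOR_RGB2GRAY)
    bh=cv2.morphologyEx(g,cv2.MORPH_BLACKHAT,cv2.getStructuringElement(cv2.MORPH_ELLIPSE,(35,35)))
    m=(bh>45); m[230:]=0; m=cv2.morphologyEx(m.astype(np.uint8),cv2.MORPH_OPEN,np.ones((3,3)))
    return [c for c,st,_ in blobs(m,40) if .65<st[2]/st[3]<1.55 and st[4]>.6*st[2]*st[3] and st[2]<40]
E
python3 - <<'E'
from h import *
from scipy.spatial import cKDTree
p=bot.get_tool_pos(); a=bot.get_image("wrist")
bot.move_linear([p[0],p[1],p[2]+.06],feed=.1); bot.dwell(.1); b=bot.get_image("wrist")
ha,hb=holes(a),holes(b); print(len(ha),len(hb),(np.array(b["position"])-a["position"]).round(4))
for z in np.arange(.020,.056,.003):
    A=np.array([toz(a,*q,z)[:2] for q in ha]);B=np.array([toz(b,*q,z)[:2] for q in hb])
    d=np.sort(cKDTree(B).query(A)[0]); print(round(z,3),"median mm",1e3*np.median(d))
E
```

```text
23 29 [-0.0001  0.      0.0586]
0.02 median mm 0.9757235138714786
0.023 median mm 0.6937682605840969
0.026 median mm 0.3958230306007298
0.029 median mm 0.16669870584021654
0.032 median mm 0.16271941080432467
0.035 median mm 0.42485102857084117
0.038 median mm 0.7110664170037333
0.041 median mm 1.0043307392429515
0.044 median mm 1.2603994659392073
0.047 median mm 1.5165429995138338
0.05 median mm 1.772728913481278
0.053 median mm 2.0289411543200933
0.056 median mm 2.2851708667796347
```

The two-view check puts the plate at about 30.5 mm, so the contact was the plate. Next I lower the jar again, release it and look.

Run:
```python
from h import *
p=bot.get_tool_pos(); xy=p[:2]
bot.move_linear([*xy,.040+OFF],feed=.1)
t=bot.move_linear([*xy,.024+OFF],feed=.015,until_force=2.5); print(t,bot.get_tool_pos()[2]-OFF)
if t:
    release(xy)
    save(bot.get_image("wrist"),"w9.png")
    im,J=look(); save(im,"w10.png")
    save(bot.get_image("top"),"t10.png",(150,140,400,300),3)
```

```text
True 0.03141802151592958
t 42.2083
cap px [593.  66.] xy 0.4901 -0.0098 r 0.1109 area 8895
cap px [266.  44.] xy 0.5305 0.3990 r 0.0275 area 1748
cap px [370.  51.] xy 0.5229 0.2750 r 0.0276 area 1737
cap px [258. 128.] xy 0.4324 0.4130 r 0.0276 area 1445
```

View pics/w9.png

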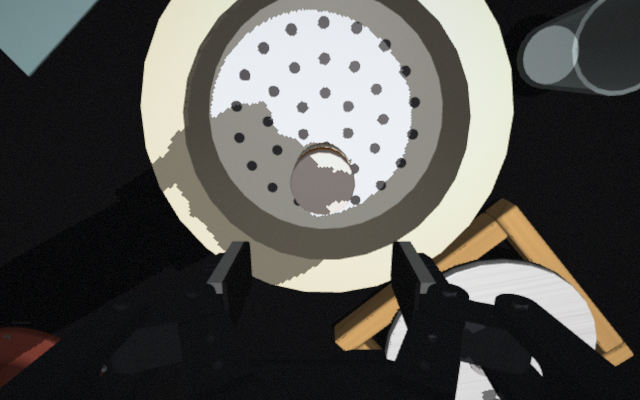

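View pics/t10.png

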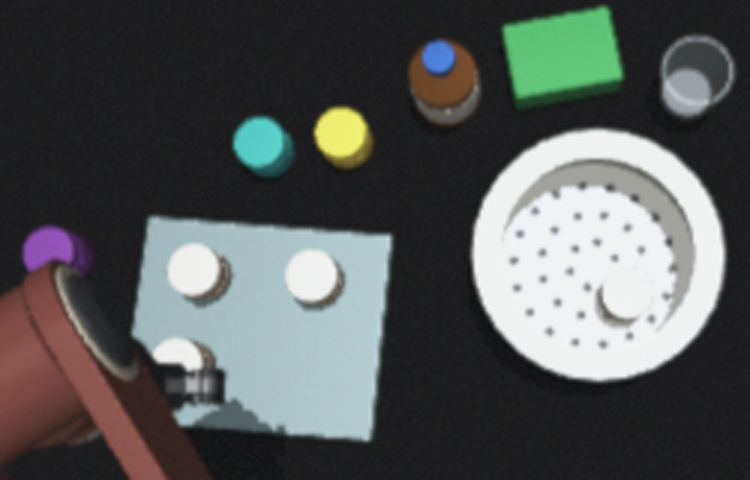

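The jar stands upright inside, and the three others are unchanged. On to the second jar.

Run:
```python
from h import *
if pick([.5225,.275]):
    t,xy=place(np.radians(315),np.radians(45),r=.046)
    print(bot.get_tool_pos()[:2],xy)
    if t and abs(bot.get_tool_pos()[2]-OFF-.031)<.004:
        release(xy); save(bot.get_image("wrist"),"w11.png")
        im,J=look(); save(im,"w12.png")
```

```text
down hit False [0.5232 0.2753 0.037 ]
w 52.7692382249305 [0.2 0.7 3.4]
carry [-0.9 -0.  -0.8] 52.47157892442475
touch True bottom z 0.031458951670877186 [ 1.1  1.  -1.1] [0.2 0.7 4.9]
[ 0.56453771 -0.05228167] [ 0.56452691 -0.05222691]
t 54.8083
cap px [590.  74.] xy 0.4896 -0.0097 r 0.1115 area 8254
cap px [267.  44.] xy 0.5298 0.3982 r 0.0280 area 1764
cap px [259. 128.] xy 0.4324 0.4132 r 0.0275 area 1463
```

View pics/w11.png

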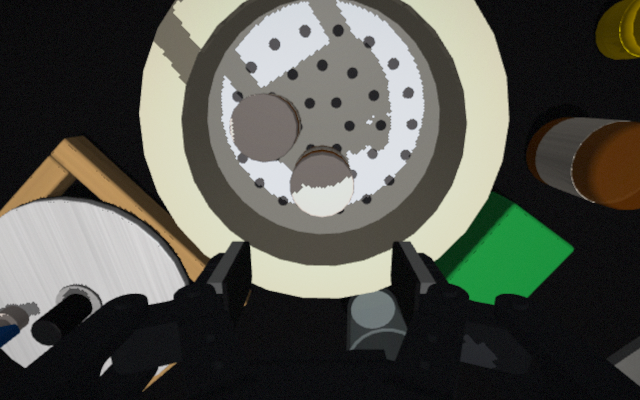

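Two jars stand upright inside at (265,127) and (322,180). On to the third.

Run:
```python
from h import *
if pick([.432,.4125],np.radians(45)):
    t,xy=place(np.radians(135),np.radians(45),r=.046)
    print(bot.get_tool_pos()[:2],xy)
    if t and abs(bot.get_tool_pos()[2]-OFF-.031)<.004:
        release(xy); save(bot.get_image("wrist"),"w13.png")
        im,J=look(); save(im,"w14.png")
```

```text
down hit False [0.4326 0.413  0.037 ]
w 52.769170190931 [ 0.1 -0.1  4.3]
carry [ 0.6  0.1 -1.1] 52.83028561591864
touch True bottom z 0.03140973162869999 [-0.9 -0.2 -2.4] [-1.4  0.   5.3]
[0.49942897 0.01283033] [0.49947309 0.01282691]
t 69.0833
cap px [592.  74.] xy 0.4895 -0.0097 r 0.1115 area 9262
cap px [366.  62.] xy 0.4970 0.2871 r 0.0919 area 9847
cap px [267.  44.] xy 0.5302 0.3980 r 0.0284 area 1783
```

View pics/w13.png

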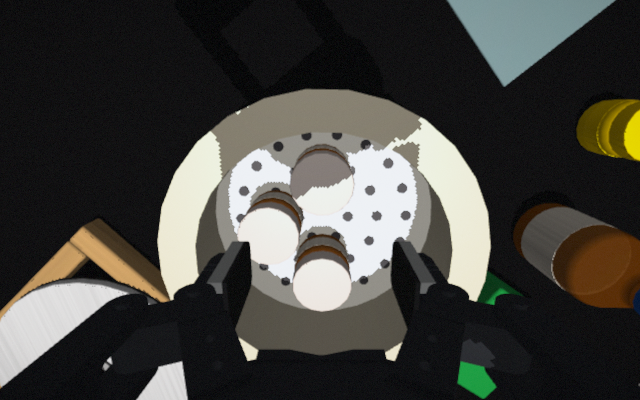

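View pics/w14.png

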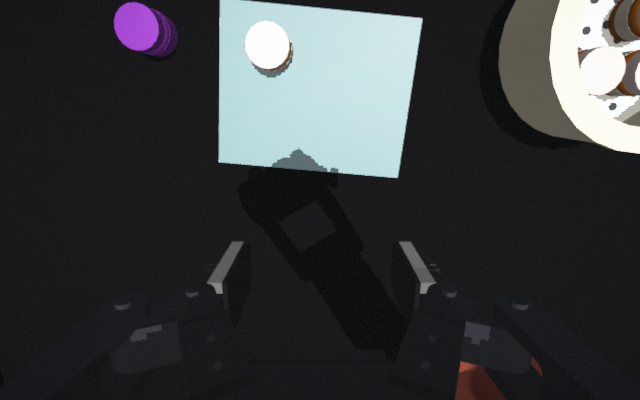

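Three jars are in and upright. The last is still at (267,44).

Run:
```python
from h import *
if pick([.5295,.398],np.radians(45)):
    t,xy=place(np.radians(45),np.radians(-45),r=.046)
    print(bot.get_tool_pos()[:2],xy)
    if t and abs(bot.get_tool_pos()[2]-OFF-.031)<.004:
        release(xy)
        bot.move_ptp([.455,-.02,.38],down(-np.pi/2)); im=bot.get_image("wrist"); save(im,"w15.png"); jars(im,.091)
        save(bot.get_image("scene"),"s15.png",(160,100,480,300),2.5); print(bot.get_clock())
```

```text
down hit False [0.5302 0.3984 0.0371]
w 52.73725457742235 [0.7 0.7 3.6]
carry [ 0.2 -0.8 -2.1] 52.45022695105628
touch True bottom z 0.03152602365356652 [-1.  -1.3 -1.7] [-1.4 -0.3  4.3]
[0.56450954 0.01283557] [0.56452691 0.01282691]
t 83.3
cap px [235.  81.] xy 0.5341 0.0523 r 0.0991 area 5029
cap px [401.  93.] xy 0.5189 -0.0879 r 0.1151 area 5806
cap px [315.  93.] xy 0.5239 -0.0121 r 0.0855 area 14394
cap px [547. 121.] xy 0.4863 -0.3041 r 0.1051 area 20368
84.2083
```

View pics/w15.png

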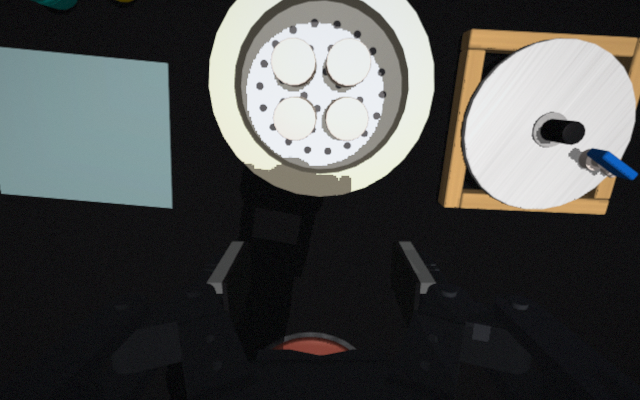

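View pics/s15.png

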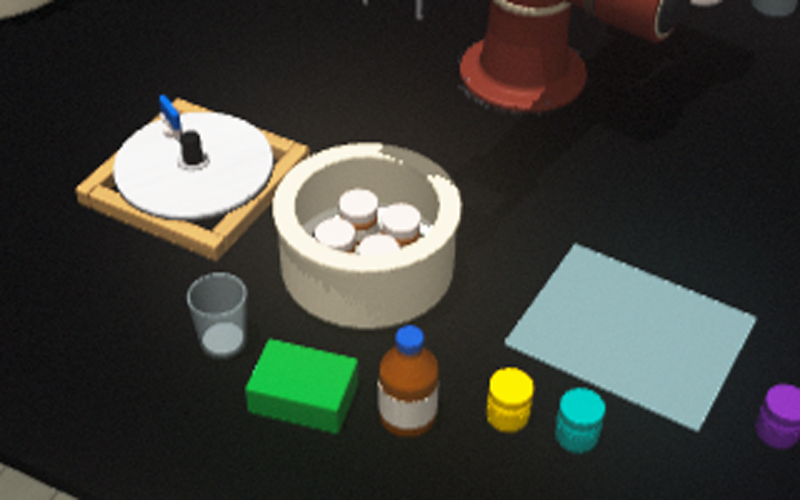

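All four jars stand upright inside and the mat is empty. Next I bring the lid back, using the same tool pose relative to the lid.

Run:
```python
from h import *
import json
p,y=json.load(open("lidpose.json")); q,y2=json.load(open("standpose.json")); s=[.482,-.337]
bot.grip(.8); bot.move_ptp([*s,.25],down(np.radians(-34)))
print(bot.move_linear([*s,q[2]+.0005],feed=.12,until_force=8))
bot.grip(0,80); print("w",bot.get_width()*85,bot.get_contact_force().round(1),bot.get_tool_pos())
bot.move_linear([*s,.25],feed=.12); print(bot.get_contact_force().round(1),bot.get_ft_torque().round(2))
c=[.5319,-.0197]
bot.move_linear([*c,.25],feed=.2)
bot.move_linear([*c,p[2]+.022],feed=.12)
print(bot.move_linear([*c,p[2]+.004],feed=.03,until_force=4),bot.get_tool_pos(),bot.get_contact_force().round(1))
print(bot.move_linear([*c,p[2]-.005],feed=.015,until_force=5),bot.get_tool_pos(),bot.get_contact_force().round(1),p)
save(bot.get_image("scene"),"s16.png",(240,130,400,240),5); print(bot.get_clock())
```

```text
False
w 28.606746838226172 [-1.2  0.7  2.9] [ 0.48215727 -0.33715084  0.05199721]
[-0.2  0.4 -5.7] [ 0.02 -0.02  0.02]
False [ 0.53195967 -0.01971224  0.15487111] [ 0.4 -0.1 -5.5]
True [ 0.53232933 -0.01974942  0.15195144] [1.3 0.5 6. ] [0.5319146240140595, -0.01968911710439762, 0.15084566326970095]
93.5667
```

View pics/s16.png

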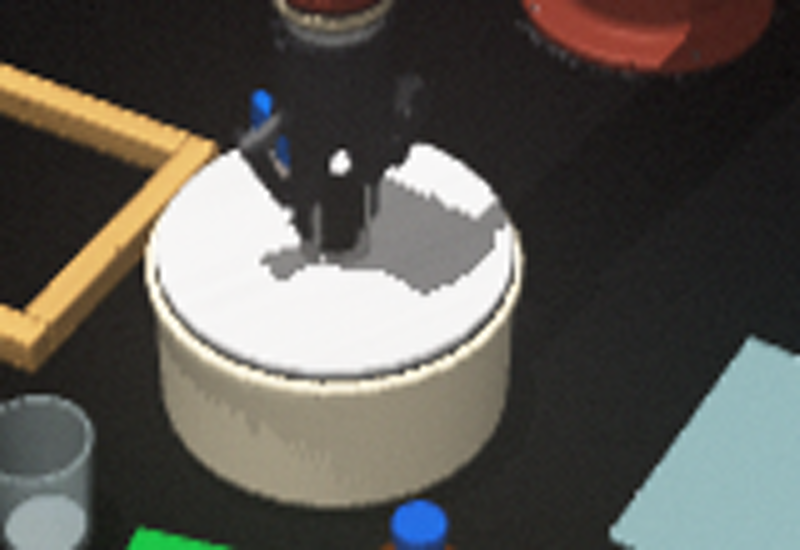

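The lid seated at exactly the expected height, allowing for the 1.1 mm higher re-grasp. I release and measure.

Run:
```python
from h import *
c=bot.get_tool_pos()
bot.grip(.8); bot.move_linear([c[0],c[1],.28],feed=.2)
bot.move_ptp([.4735,-.0205,.36],down(-np.pi/2))
im=bot.get_image("wrist"); save(im,"w17.png"); H=hsv(im); h,s,v=H[...,0],H[...,1],H[...,2]
for cc,st,m in blobs((h>100)&(h<125)&(s>150)&(v>60)&(np.arange(640)[None]>250),60):
    r=cv2.minAreaRect(np.argwhere(m)[:,::-1].astype(np.float32)); b=cv2.boxPoints(r); P=[toz(im,*q,.197)[:2] for q in b]
    e=[np.linalg.norm(P[1]-P[0]),np.linalg.norm(P[2]-P[1])];d=(P[1]-P[0]) if e[0]>e[1] else P[2]-P[1]; print(r[0],toz(im,*r[0],.197),e,"ang",np.degrees(np.arctan2(d[1],d[0])))
roi=np.zeros_like(h,bool); roi[40:170,250:370]=1
for k,st,m in blobs(roi&(v<90),60): 
    r=cv2.minEnclosingCircle(np.argwhere(m)[:,::-1].astype(np.float32)); print("knob",k,r,toz(im,*r[0],.19)[:2])
save(bot.get_image("scene"),"s17.png",(240,130,400,240),5); print(bot.get_clock())
```

```text
(388.576904296875, 154.38461303710938) [ 0.4934532  -0.08151819  0.197     ] [np.float64(0.01108493749051191), np.float64(0.05848854094283349)] ang -122.7159052077971
knob [320.35664336 109.44755245] ((320.5, 109.5), 16.985387802124023) [ 0.53237001 -0.02023832]
95.85
```

View pics/w17.png

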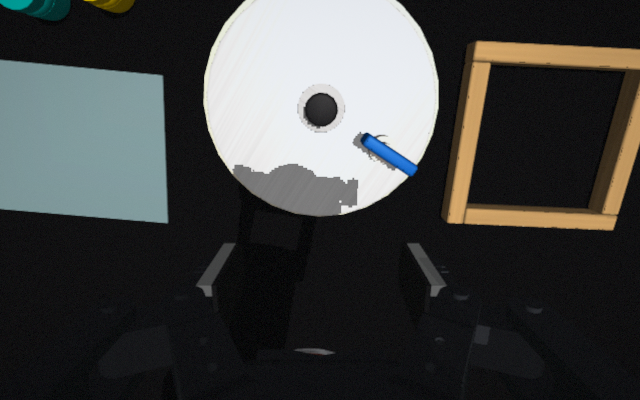

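View pics/s17.png

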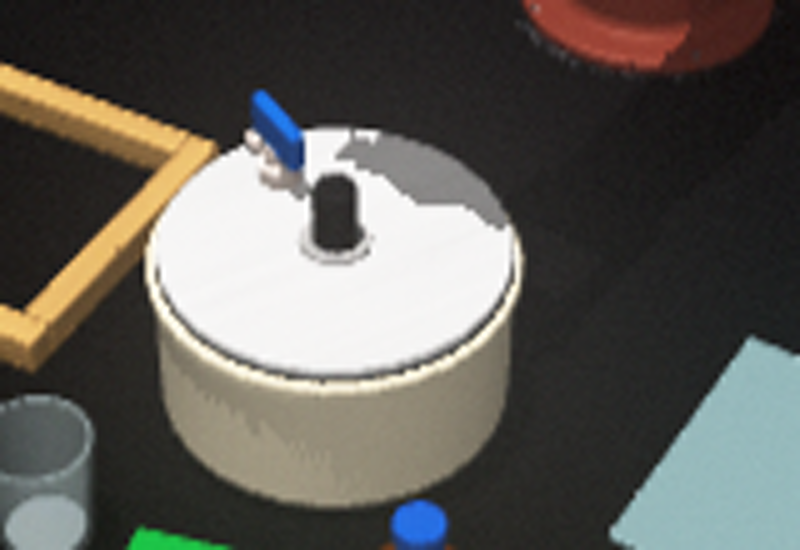

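The lid sits level and centred, within about 1–2 mm of where it started, with the tap still open. Next I close it.

Run:
```python
from h import *
a=np.radians(-33); p=[.4915,-.0805]
bot.grip(.5); bot.move_ptp([*p,.26],down(a))
print(bot.move_linear([*p,.174],feed=.08,until_force=8))
bot.grip(0,20); print("w",bot.get_width()*85,bot.get_contact_force().round(1))
p=bot.get_tool_pos(); y0=yaw_now()
for d in (20,40,60,80,90,94):
    bot.move_ptp(p,down(y0-np.radians(d))); print(d,bot.get_contact_force().round(1),bot.get_ft_torque().round(2))
bot.grip(.45); bot.move_linear([p[0],p[1],.30],feed=.15)
bot.move_ptp([.4735,-.0205,.36],down(-np.pi/2))
im=bot.get_image("wrist"); save(im,"w18.png"); H=hsv(im); h,s,v=H[...,0],H[...,1],H[...,2]
for cc,st,m in blobs((h>100)&(h<125)&(s>150)&(v>60)&(np.arange(640)[None]>250),60):
    r=cv2.minAreaRect(np.argwhere(m)[:,::-1].astype(np.float32)); b=cv2.boxPoints(r); P=[toz(im,*q,.197)[:2] for q in b]
    e=[np.linalg.norm(P[1]-P[0]),np.linalg.norm(P[2]-P[1])];d=(P[1]-P[0]) if e[0]>e[1] else P[2]-P[1]; print(r[0],toz(im,*r[0],.197),e,"ang",np.degrees(np.arctan2(d[1],d[0])))
roi=np.zeros_like(h,bool); roi[40:170,250:370]=1
for k,st,m in blobs(roi&(v<90),60): 
    r=cv2.minEnclosingCircle(np.argwhere(m)[:,::-1].astype(np.float32)); print("knob",k,r,toz(im,*r[0],.19)[:2])
save(bot.get_image("scene"),"s18.png",(160,100,480,300),2.5); print(bot.get_clock())
```

```text
False
w 11.549483089195695 [ 0.2 -1.4  2.5]
20 [ 1.7 -2.1 -0.9] [-0.34 -0.28 -0.04]
40 [ 0.4 -2.9  0.1] [-0.5  -0.18 -0.07]
60 [-1.1 -3.8  0.1] [-0.56  0.1  -0.03]
80 [-2.4 -2.5  1.5] [-0.68  0.42 -0.05]
90 [-3.1 -4.5  1.7] [-0.66  0.53 -0.07]
94 [-2.8  0.6  2.6] [0.03 0.49 0.12]
(382.63720703125, 155.14352416992188) [ 0.49272204 -0.07651602  0.197     ] [np.float64(0.05359762445381882), np.float64(0.015559494178102167)] ang -36.583625412056286
knob [317.83159117 106.91173055] ((317.3571472167969, 106.92857360839844), 16.940872192382812) [ 0.53477517 -0.01781895]
103.125
```

View pics/w18.png

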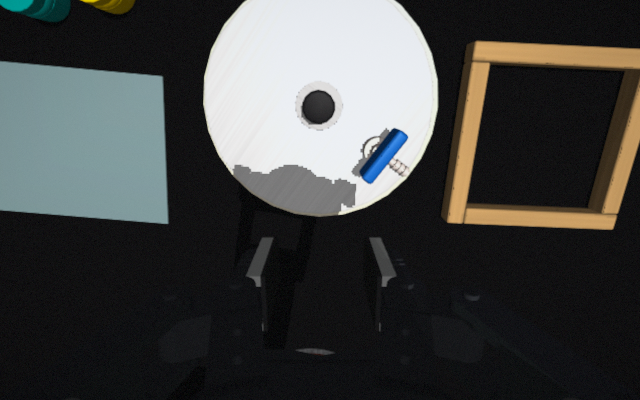

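View pics/s18.png

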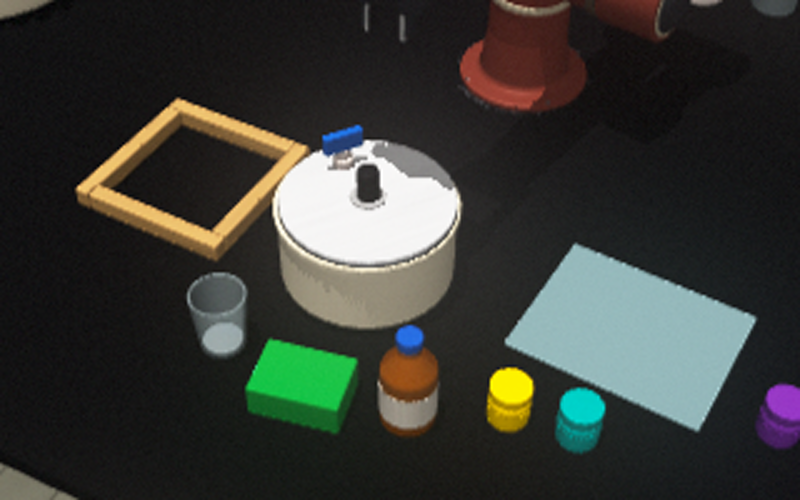

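The tap is closed: its stop was felt at 0.12 N m, above the 0.06 needed to turn it, and the handle is crosswise within about 1°. But the knob image moved about 3 px, so I'll check the lid's centring against the body rim.

Run:
```python
from h import *
bot.move_ptp([C[0]-.085,C[1],.36],down(-np.pi/2)); bot.dwell(.2)
im=bot.get_image("wrist"); np.savez("w19.npz",**im); save(im,"w19.png"); save(im,"w19c.png",(190,0,450,250),3)
H=hsv(im); h,s,v=H[...,0],H[...,1],H[...,2]; print(bot.get_tool_pos())
for ang in range(0,360,30):
    # radial samples in world at z=.142 
    row=[]
    for r in np.arange(.108,.132,.002):
        P=[C[0]+r*np.cos(np.radians(ang)),C[1]+r*np.sin(np.radians(ang)),.142]; u,w=proj(im,P)
        if 0<=u<639 and 0<=w<399: row.append("%d/%d"%(v[int(round(w)),int(round(u))],s[int(round(w)),int(round(u))]))
    print(ang,row)
```

```text
[ 0.44729495 -0.01988967  0.35951533]
0 []
30 []
60 ['229/1', '231/1', '229/0', '230/1', '227/2', '216/1', '175/31', '18/71', '17/45', '12/43', '14/36', '19/27', '17/60']
90 ['236/1', '236/2', '234/0', '233/1', '230/0', '206/12', '17/30', '19/40', '21/36', '17/45', '19/27', '16/16', '18/28']
120 ['231/1', '231/1', '233/1', '233/1', '219/15', '51/25', '18/28', '19/27', '21/73', '18/14', '20/13', '19/67', '17/30']
150 ['125/4', '123/0', '125/2', '119/24', '128/44', '8/96', '12/128', '13/20', '15/68', '5/153', '10/77', '9/28', '8/64']
180 ['125/4', '123/2', '121/2', '124/21', '131/39', '106/38', '11/46', '13/0', '11/70', '15/85', '15/51', '14/55', '12/64']
210 ['236/0', '237/1', '234/0', '229/11', '239/19', '159/30', '20/38', '21/12', '20/13', '17/15', '20/13', '16/0', '15/17']
240 ['239/3', '236/0', '229/0', '219/15', '239/14', '226/19', '19/54', '18/43', '18/85', '18/57', '19/40', '17/15', '21/36']
270 ['240/6', '241/7', '242/7', '228/2', '237/11', '237/11', '162/17', '21/36', '15/68', '19/27', '17/15', '20/77', '11/46']
300 ['238/9', '239/10', '238/9', '238/10', '230/2', '233/9', '207/14', '22/35', '17/75', '18/43', '22/70', '18/57', '14/109']
330 []
```

View pics/w19c.png

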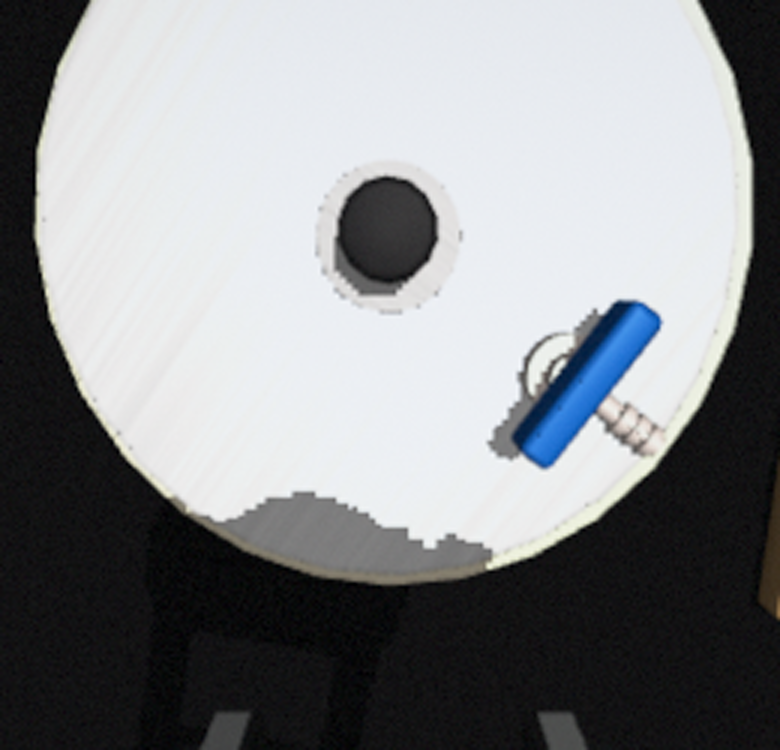

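Run:
```python
from h import *
def fit(W):
    W=np.array(W);A=np.c_[2*W,np.ones(len(W))]; x=np.linalg.lstsq(A,(W**2).sum(1),rcond=None)[0]; return x[:2].round(4),np.sqrt(x[2]+x[:2]@x[:2]).round(4)
im=dict(np.load("w19.npz")); print(im["position"])
H=hsv(im); h,s,v=H[...,0],H[...,1],H[...,2]
B=[];L=[]
sm=cv2.GaussianBlur(s.astype(np.float32),(0,0),.8)
for ang in np.arange(-95,255,3.):
    d=np.array([np.cos(np.radians(ang)),np.sin(np.radians(ang))])
    pr=[];rs=np.arange(.10,.135,.0003)
    uv=np.array([proj(im,[*(C+r*d),.13]) for r in rs]).astype(np.float32)
    if uv[:,1].min()<2: continue
    val=cv2.remap(v.astype(np.float32),uv[:,0].reshape(-1,1),uv[:,1].reshape(-1,1),1)[:,0]
    k=np.where(val>0.5*np.median(val[:20])+8)[0].max(); B.append(C+rs[k]*d)
    if -95<=ang<=-20 or ang>190:
        uv=np.array([proj(im,[*(C+r*d),.142]) for r in rs]).astype(np.float32)
        sv=cv2.remap(sm,uv[:,0].reshape(-1,1),uv[:,1].reshape(-1,1),1)[:,0]
        vv=cv2.remap(v.astype(np.float32),uv[:,0].reshape(-1,1),uv[:,1].reshape(-1,1),1)[:,0]
        ke=np.where(vv>150)[0].max(); kk=np.where(sv[:ke]<9)[0]; 
        L.append((ang,round(rs[ke]*1e3,1),round(rs[kk.max()]*1e3,1)))
print("body fit",fit(B),len(B)); print(L)
m=(v<90); m[:, :270]=0; m[:,370:]=0; m[120:]=0
for c,st,mm in blobs(m,200): r=cv2.minEnclosingCircle(np.argwhere(mm)[:,::-1].astype(np.float32)); print(c,r,st)
print("knob top",toz(im,319,76.3,.19))
# collar: circle in crop center ~ (389,237)/3
print("collar z.142..",toz(im,190+389/3-.3,237/3-.3,.144))
```

```text
[ 0.51769179 -0.02032923  0.50177309]Traceback (most recent call last):
  File "<stdin>", line 20, in <module>
    return umr_maximum(a, axis, None, out, keepdims, initial, where)
ValueError: zero-size array to reduction operation maximum which has no identity
```

Run:
```python
from h import *
def fit(W):
    W=np.array(W);A=np.c_[2*W,np.ones(len(W))]; x=np.linalg.lstsq(A,(W**2).sum(1),rcond=None)[0]; return x[:2].round(4),np.sqrt(x[2]+x[:2]@x[:2]).round(4)
im=dict(np.load("w19.npz")); H=hsv(im); h,s,v=H[...,0],H[...,1],H[...,2]
def body(im,v,z,x0=0):
    B=[]
    for ang in np.arange(0,360,3.):
        d=np.array([np.cos(np.radians(ang)),np.sin(np.radians(ang))]); rs=np.arange(.10,.135,.0003)
        uv=np.array([proj(im,[*(C+r*d),z]) for r in rs]).astype(np.float32)
        if uv[:,1].min()<2: continue
        val=cv2.remap(v.astype(np.float32),uv[:,0].reshape(-1,1),uv[:,1].reshape(-1,1),1)[:,0]
        k=np.where(val>0.5*np.median(val[:20])+8)[0].max(); B.append(C+rs[k]*d)
    return B
print("body",fit(body(im,v,.13)))
g=np.ascontiguousarray(im["pixels"])
m=(v<95); m[:, :290]=0; m[:,350:]=0; m[110:]=0; m[:40]=0
ct,_=cv2.findContours(m.astype(np.uint8),0,1); c=max(ct,key=cv2.contourArea); e=cv2.fitEllipse(c[c[:,0,1]<76] if 0 else c); print(e,toz(im,*e[0],.19))
print("knob top",toz(im,319,76.3,.19),"collar",toz(im,190+389/3-.3,237/3-.3,.144))
t=bot.get_image("top"); vt=hsv(t)[...,2]; print("top body",fit(body(t,vt,.13)))
save(t,"t19.png",(300,170,400,280),6)
```

```text
body (array([ 0.5348, -0.0204]), np.float64(0.1235))
((318.452880859375, 76.59293365478516), (31.944477081298828, 35.44312286376953), 8.088593482971191) [ 0.53441787 -0.01819568  0.19      ]
knob top [ 0.53465807 -0.01867163  0.19      ] collar [ 0.53489345 -0.01878701  0.144     ]
top body (array([ 0.5311, -0.0225]), np.float64(0.1275))
```

View pics/t19.png

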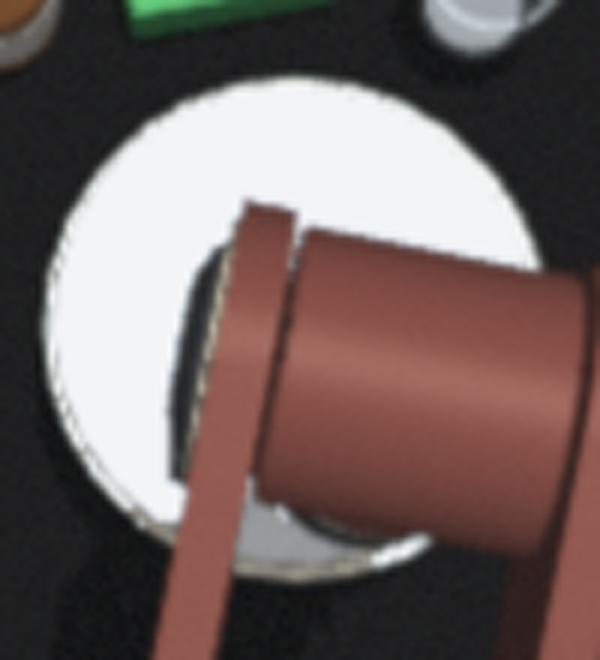

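In one view, the body centre is (0.535, -0.020) and the lid centre (0.535, -0.0185). That is about 2 mm off, inside the plug's 6 mm play. Knob top and collar agree, so the lid is level. I hand in.

Run:
```python
from h import *
bot.dwell(.5); print(bot.get_contact_force().round(1),bot.get_clock()); bot.close_job()
```

```text
[-0.1  0.9  0.3] 104.175
the job is handed in; nothing more can be done
```

The job is done and handed in at 104 s of the 210 s allowed. I vented the tap, set the lid on the stand, and put all four jars in. Then I put the lid back with the tap open and closed the tap.

**Last checks:**
- **Jars:** all four stood upright in the last view before the lid went on. Each was felt down onto the plate at about 31 mm above the bench. A two-view check before the first release put the plate at about 30.5 mm.
- **Lid:** it went back at the expected height and is level. Its centre lies about 2 mm from the centre of the mouth, inside the plug's play; it shifted slightly while I closed the tap.
- **Tap:** I felt it reach its closed stop, and the handle is crosswise to the nozzle within about 1°.
- **Surroundings:** the bottle, beaker, green box and coloured jars look untouched. I saw no jar knocked aside.

**What went wrong:** on the first jar, the finger linkage touched the desiccator rim twice (about 8 N and 5 N) before the jar reached the plate. I noticed before letting go, turned the jaws, and lowered the jar again.

**What disagreed:** positions from the top and wrist cameras differed by 2 to 4 mm. For putting the lid back I reused the tool pose it was picked up at.

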